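Mount a bird blank on the carving stand and hold it home

ROBOT

A 6-joint arm with a two-finger parallel gripper is mounted at the origin on the work surface. World frame = base frame: x ahead of the robot, y to its left, z up, the work surface at z = 0. Lengths are in mm, angles in rad, forces in N, time in s.
With the tool pointing down it reaches from about 375 to 825 mm from the base axis. Payload 5.5 kg.
Tool frame: the origin (TCP) lies between the finger pads; the fingertips stand tcp_to_tips ahead of it and the grasp point (between the pads) is the TCP (tcp_to_tips is the distance from the TCP to the fingertips, in mm); z points along the fingers, y is the line along which they close (so a half turn about z gives the same grasp; the last joint's range is limited). The gripper opens to 85 mm and grips with 20 to 120 N. Pads are 22 mm wide; open, the fingers measure 114 mm over their backs; the gripper's body (76 mm by 85 mm) begins 54 mm behind the grasp point. The pads swing forward as they close: fully open they stand 13 mm farther back than shut.
Start: joints at [0, 0.314, -0.047, 1.21, 0, 1.571], TCP at [599.996, -0, 250.299] pointing down, gripper open.
Joint ranges: [-2.67, 2.67], [-0.69, 1.73], [-1.03, 1.25], [-2.08, 2.16], [-1.42, 1.45], [-3.14, 3.14]. Speed limits (rad/s): [2.39, 2.39, 3.01, 3.14, 3.14, 3.14].

INTERFACE

Orientations are given as a unit quaternion [w, x, y, z].
In Python, from workcell import observe, read_camera, get_calibration, job_done, tcp_to_tips gives the robot as it stands. The module is installed in compiled form; this text tells all that it offers.
- The arm moves only by the tool play_rows, never from a script. Its argument "targets" is a list that holds one entry, the list of rows, each a list of 7 numbers: the shift along the world's x, y, z in m, then the turn, a rotation vector about the world's x, y, z in degrees, then the closure in counts, from 0 (fully open) to 255 (shut). A call has 1 to 20 rows; each row is the pose to reach, as a shift and turn from the pose commanded when the call began; what a row does not reach only later rows make up. A row lasts 1/12 s, in which the tool goes at most 41.7 mm and 7.16 degrees, less where a joint would pass 70% of its speed; a pose out of reach is approached as far as the arm can. A call with a gripper value outside its range is refused whole. The fingers move at their own pace and stop on an object; the grip force is fixed at half the most. Time passes only in rows, so rows that repeat a pose let the fingers close. It gives the time, the measured TCP pose, the force, the opening and the grip force at its end, in the units of the state.
- observe(): the state, without advancing time (a new reading comes with each control period).
- read_camera(name): name is "scene" or "side" or "wrist"; returns the picture (420x560x3 uint8, red, green, blue); there is no depth.
- get_calibration(name): a dict with "fx", "fy", "cx", "cy" (pixels), "R" (3x3) and "t" (3): a world point X has camera coordinates R X + t; the wrist camera has in their place "hand_eye" (4x4, takes a point from camera to tool coordinates, whose origin is the TCP and whose axes are the flange's). Camera axes: x right, y down, z forward; pixel columns grow to the right and rows downward; lengths in mm; the calibration is good to about 2 mm. A picture is of the moment at which its call begins: read the wrist's pose just before it. get_calibration takes no time and is no camera call.
- job_done(): hands the job in; it is judged then, once.
The state is a dict: "clock": time; "joint_pos": joint angles; "qd": joint speeds; "tau": joint torques, N m; "position": TCP position; "orientation": TCP orientation; "force": force on the tool from outside, world axes, zero at the start; "moment": the same for the moment, N m; "finger_gap": finger opening in mm; "finger_force": force on a finger pad.
Only numpy, scipy, OpenCV 4.12 (cv2) and the standard library are available. Lean on these libraries where they do the work, as an engineer would, in place of code of your own. Each camera call takes 0.05 s, during which the arm holds its last target. There are 200 camera calls.

TASK

Lock the carving stand's swivel with its black T-knob: press the knob down against its spring, turn it about a quarter turn clockwise until its thread has caught, and let go of it. Then take the spindle with the pale bird blank out of the rack, push its keyed shaft into the stand's hub, turning it until the key slips into the keyway, and press it fully home against the ejector spring, faceplate flat on the hub. Disturb nothing else, and finish still gripping the blank and pressing it home, so that I can tighten the hub's collar.

Things in the scene. Friction and masses are not known exactly. Their poses are not given: they have to be found in the camera images.
- stand: carving stand, fixed on a clamped 200 x 270 mm plywood board; origin at bench level on the hub's axis, z up. A steel swivel plate (170 mm across, top 46 mm up) carries the hub; the lock-knob is 112 mm from the axis on the stand's -y side. Unlocked, plate and hub swivel almost freely (0.02 N m) and would turn along with the spindle; locked, a sprung brake pad holds them to over 0.4 N m.
- hub_mouth (a point): centre of the mouth of the upright steel hub, on its flat top 118 mm above the bench; 60 mm outside diameter, bore 26 mm. z axis up along the bore, x axis along the keyway. Below the mouth a clamp collar has ears and a lever reaching 53 mm from the axis at -x.
- keyway (a point): top of the keyway, 16 mm from the bore's axis (same axes as hub_mouth): 9 mm wide, reaching 18.5 mm from the axis, as deep as the bore, marked by a red line beside it on the hub's top and outside.
- ejector (a joint): how far the brass spring ejector in the bore is pressed (m): 0 free (its top 40 mm below the mouth), 0.008 when the spindle is fully home. It pushes up with 6 N at first and 12 N at home, more than the spindle's weight: an unheld spindle rises about 8 mm.
- lock_grip (a point): middle of the lock-knob's black bar, 88 mm above the bench when up: bar 50 mm long, 15 mm thick, 30 mm tall (top 9 mm above this point, underside 21 mm below it; a steel strap lies 27 mm below it and moves down with the knob). z axis up, the axis it turns about; x axis along the bar, a white line on the +x half.
- lock_knob (a joint): turn of the lock-knob clockwise seen from above (rad), limits 0 to 1.75, starts at 0 to 0.2. Not pressed down it is blocked at about 0.28; pressed down 6.5 mm or more it turns on freely under a catch, and beyond 1.1, staying down when let go, the swivel is locked.
- lock_strap (a joint): how far knob and strap are pressed straight down (m), 0 to 0.0075. A spring lifts them (3 N at first, about 19 N at the bottom stop); once the thread has caught it stays at about 0.006 when let go.
- rack: low wooden spindle rack, fixed, 110 x 250 mm: two rails along its y axis, tops 80 mm above the bench, with a 40 mm slot between them; origin on the bench under its centre. The two spindles hang in the slot by their faceplates, 60 mm either side of the centre, and lift straight out; which is on which side varies.
- spindle: the spindle to mount, 0.35 kg: aluminium faceplate 64 mm across, 6 mm thick; below it a steel shaft 24 mm in diameter, 48 mm long (last 8 mm tapered to 16 mm); above it the pale bird blank. Origin on the axis at the faceplate's underside (the shoulder), z up, x axis towards the key. Fully home, this origin and axes coincide with hub_mouth.
- blank_grip (a point): where to grip the spindle: on its axis 34 mm above its origin (same axes). The pale blank's square foot is 42 x 42 mm with flat sides along the x and y axes, from 6 to 50 mm above the origin; the rough-carved bird above it reaches 84 mm, head towards +x, narrower than the foot.
- key_end (a point): lower end of the spindle's brass key, 30 mm below its origin and 14 mm out along its x axis (same axes); a red line on the faceplate shows its side. The key is 7 mm wide, stands out to 17 mm from the axis and runs from 2 to 30 mm below the shoulder: out of line with the keyway it stops on the hub's top with the shoulder 30 mm too high.
- bowl_spindle: a second spindle of the same kind carrying a round dark walnut bowl (53 mm across, 46 mm high), standing at the other end of the rack; origin on its axis at the underside of the faceplate. Leave it alone.
- mug: tan mug with a handle, 80 mm across, 95 mm high; origin under its centre. Leave it alone.
- beaker: white cup, 76 mm across, 100 mm high; origin under its centre. Leave it alone.
- mallet: round brown carver's mallet standing on its head, 88 mm across, 210 mm high; origin under its centre. Leave it alone.
- gouge: carving gouge lying flat, wooden handle, 250 mm long along its x axis, 26 mm thick; origin under the joint of handle and blade. Leave it alone.
- plane: steel bench plane, 245 x 62 mm along its x axis, 100 mm high, fixed in place; origin under its centre. Keep clear of it.
- billet: pale sawn billet, 225 x 55 x 28 mm; origin under its centre. Leave it alone.

How it is judged:
By the outcome, as a careful person would: the job done as asked, in the order asked, and still so for the second after the job is handed in, while the arm keeps its last pose, push and grip.
It also fails if it takes over 54 s, if anything falls off the work surface, if the arm or the gripper's body presses on something with over 40 N, if the wrist force passes 120 N, or if a joint passes its speed limit or range.

## Working session

There is one attempt and no reset: what is moved stays moved. The work goes in short steps, Python scripts to look and compute and a tool call to move; the robot and the scene stay as the last step left them, time stands still between calls to the robot, and variables do not carry over. Pictures are saved under pics/ and viewed, at most 10 in all, crops included, and the job is handed in when it is done.

Besides the shell and the picture viewer there is one more tool, called after ">>>" in YAML: its name, and indented under it one key for each argument. play_rows: Moves the arm, as the interface text tells. Its arguments: {"type":"object","properties":{"targets":{"type":"array","items":{"type":"array","items":{"type":"array","items":{"type":"number"}}}}},"required":["targets"]}

```bash
mkdir -p pics; cat > h.py <<'E'
import numpy as np, cv2
from workcell import *
from scipy.spatial.transform import Rotation as Ro
def q2R(q): return Ro.from_quat([q[1],q[2],q[3],q[0]]).as_matrix()
def cam(name,s=None):
    c=get_calibration(name); K=np.array([[c['fx'],0,c['cx']],[0,c['fy'],c['cy']],[0,0,1]])
    if 'R' in c: return K,np.array(c['R']),np.array(c['t']).ravel()
    s=s or observe(); H=np.array(c['hand_eye']); Rt=q2R(s['orientation'])
    Rwc=Rt@H[:3,:3]; o=Rt@H[:3,3]+np.array(s['position'])
    return K,Rwc.T,-Rwc.T@o
def onz(C,uv,z):
    K,R,t=C; d=R.T@np.linalg.inv(K)@np.array([uv[0],uv[1],1.]); o=-R.T@t
    return o+d*(z-o[2])/d[2]
def proj(C,X):
    K,R,t=C; p=K@(R@np.array(X,float)+t); return p[:2]/p[2]
def snap(name,f,crop=None,k=1):
    s=observe(); im=read_camera(name)
    o=cv2.cvtColor(im,cv2.COLOR_RGB2BGR); 
    if crop: a,b,c,d=crop; o=o[b:d,a:c]
    cv2.imwrite('pics/'+f,cv2.resize(o,None,fx=k,fy=k,interpolation=cv2.INTER_CUBIC)); return s,im
E
python3 - <<'E'
from h import *
snap('scene','a.png',k=1.42);snap('side','b.png',k=1.42)
print(tcp_to_tips if not callable(tcp_to_tips) else tcp_to_tips())
for n in('scene','side'): K,R,t=cam(n); print(n,-R.T@t,R[2],K[0,0])
print(get_calibration('wrist')); print(observe())
E
```

```text
19.0
scene [1097.22126125 -910.3190959  1059.2440288 ] [-0.38269506  0.65175796 -0.65479466] 431.981319929212
side [ 375.33603129 1024.54924932  886.05613677] [ 0.13449732 -0.77784162 -0.61389973] 391.5017840855534
{'fx': 326.6388978802645, 'fy': 326.6388978802645, 'cx': 273.1632645745597, 'cy': 212.4369317270991, 'hand_eye': array([[ 3.46138234e-04, -9.64442992e-01, -2.64290741e-01,
         6.64335639e+01],
       [ 9.99999918e-01,  3.89595946e-04, -1.12016310e-04,
         4.73196363e-01],
       [ 2.10999946e-04, -2.64290680e-01,  9.64443047e-01,
        -1.23620957e+02],
       [ 0.00000000e+00,  0.00000000e+00,  0.00000000e+00,
         1.00000000e+00]])}
{'clock': 0.1, 'joint_pos': array([ 2.01595237e-07,  3.14133709e-01, -4.79773194e-02,  1.21017933e+00,
       -1.73769634e-06,  1.57077633e+00]), 'qd': array([ 0.0003099 , -0.00402902,  0.0009273 , -0.00185798,  0.00025477,
       -0.00049833]), 'tau': array([ 9.99693766e-04, -5.40766132e+01,  3.40542591e+01,  1.10156229e-02,
        1.53784813e-04, -8.18082242e-06]), 'position': array([ 5.99519158e+02, -4.21127282e-04,  2.49534468e+02]), 'orientation': array([-5.27610344e-04,  7.07099441e-01,  7.07113727e-01, -5.28828623e-04]), 'force': array([ 0.23047076, -0.48640724, -0.99624595]), 'moment': array([0.0340633 , 0.00048033, 0.09361084]), 'finger_force': 0.0, 'finger_gap': 85.4961339888622}
```

View pics/a.png

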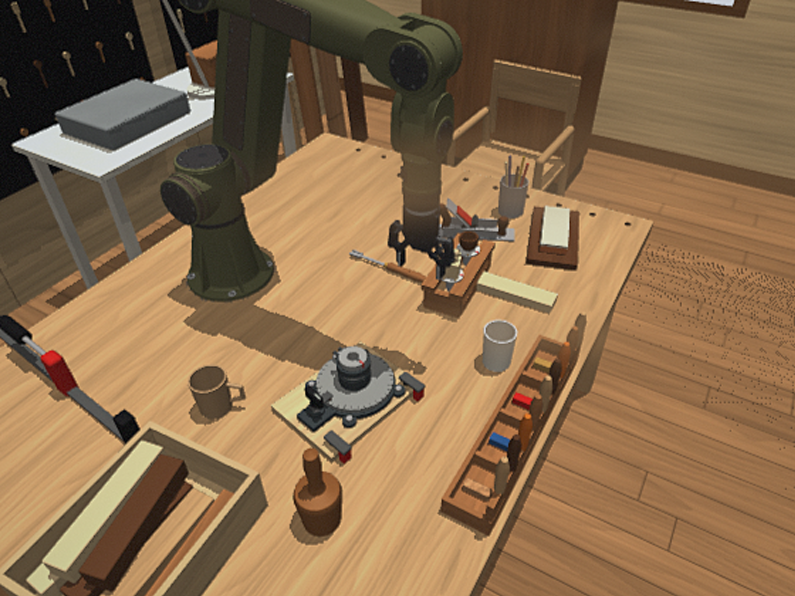

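View pics/b.png

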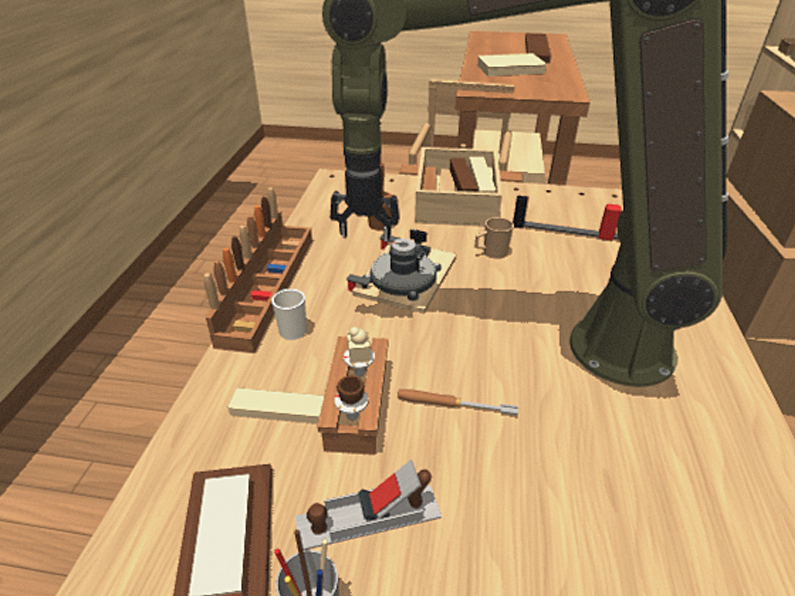

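```bash
python3 - <<'E'
from h import *
k=1.42
S=cam('scene');D=cam('side')
print('hub',onz(S,(351/k,353/k),118),onz(D,(403/k,244/k),118))
print('knob',onz(S,(315/k,387/k),97),onz(D,(419/k,235/k),97))
print('foot top',onz(S,(455/k,255/k),130),onz(D,(359/k,345/k),130))
print('bowl top',onz(S,(468/k,240/k),132),onz(D,(350/k,382/k),132))
print('mallet base',onz(S,(318/k,518/k),0),'mug',onz(S,(212/k,405/k),0),onz(D,(497/k,250/k),0),'beaker',onz(S,(499/k,362/k),0))
# rack top corners from side
for p in [(340,338),(388,340),(320,430),(380,432)]: print('rack',onz(D,(p[0]/k,p[1]/k),80)[:2])
E
```

```text
hub [ 533.43549721 -180.02963451  118.        ] [ 540.79882959 -187.7793114   118.        ]
knob [ 510.77098827 -281.52108227   97.        ] [ 508.95262461 -273.17559577   97.        ]
foot top [576.75183774 226.83745099 130.        ] [570.91570916 220.61941759 130.        ]
bowl top [578.10734454 299.28851821 132.        ] [566.09005026 324.80125038 132.        ]
mallet base [ 648.89145999 -476.01410804    0.        ] mug [ 285.12251044 -373.37145914    0.        ] [ 289.61781271 -385.31075724    0.        ] beaker [782.61950132  60.11195935   0.        ]
rack [629.19829402 152.14737343]
rack [525.2360022  141.70152352]
rack [607.04098377 402.12873891]
rack [498.66884761 388.83051571]
```

>>> play_rows:
  targets:
    - [[-0.02,-0.035,0,0,0,0,0],[-0.04,-0.075,0,0,0,0,0],[-0.06,-0.115,0,0,0,0,0],[-0.08,-0.155,0,0,0,0,0],[-0.08,-0.195,0,0,0,0,0],[-0.08,-0.235,0,0,0,0,0],[-0.08,-0.235,0,0,0,0,0],[-0.08,-0.235,0,0,0,0,0]]

```text
clock: 0.77
position: [519.3, -237.3, 249.8]
orientation: [-0.0, 0.709, 0.706, -0.0]
force: [0.8, 0.3, 0.3]
finger_gap: 85.7
finger_force: 0.0
```

```bash
python3 - <<'E'
from h import *
s,im=snap('wrist','c.png',k=1.42); print(s['position'],s['orientation'],s['clock'])
C=cam('wrist',s); print(proj(C,[537,-184,118])*1.42,proj(C,[510,-280,97])*1.42)
np.save('c.npy',im); import pickle; pickle.dump(s,open('c.pkl','wb'))
E
```

```text
[ 519.34111733 -237.31668449  249.75202196] [-2.71621263e-04  7.08621155e-01  7.05589082e-01 -1.81073973e-04] 0.7667
[419.6319013  199.71588278] [372.9541253  352.29506876]
```

View pics/c.png

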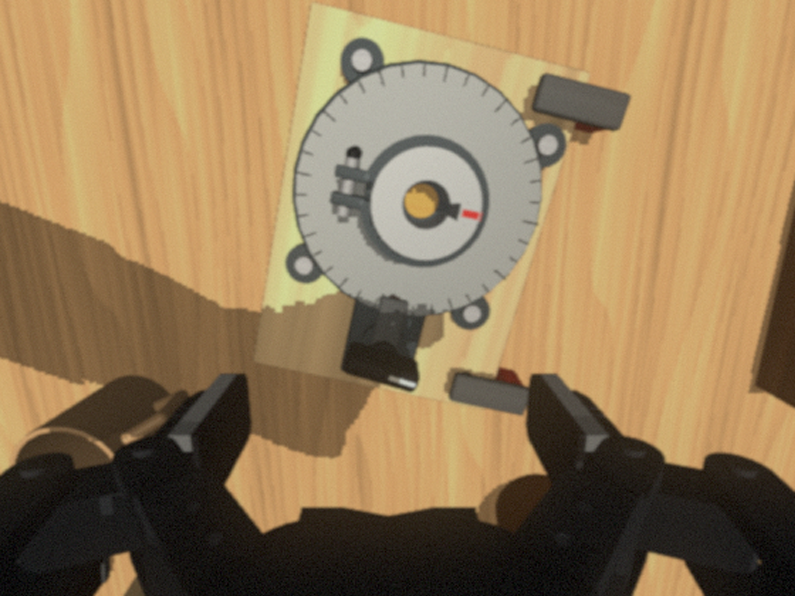

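```bash
python3 - <<'E'
from h import *
import pickle
im=np.load('c.npy')[185:285,220:320,::-1]
g=np.clip((im/255.)**0.5*255,0,255).astype(np.uint8)
cv2.imwrite('pics/d.png',cv2.resize(g,None,fx=6,fy=6,interpolation=cv2.INTER_CUBIC))
s=pickle.load(open('c.pkl','rb'));C=cam('wrist',s);k=1.42
h=onz(C,(427/k,204/k),118);r=onz(C,(471/k,214/k),118);print(h,r,np.degrees(np.arctan2(r[1]-h[1],r[0]-h[0])))
for p in [(311,3),(588,72),(257,361)]: print(onz(C,(p[0]/k,p[1]/k),18))
E
```

```text
[ 541.00834026 -186.27686488  118.        ] [ 564.98265469 -191.69025103  118.        ] -12.72397201747609
[468.38488666 -58.90215906  18.        ]
[ 660.08530545 -102.2387875    18.        ]
[ 411.50717888 -318.50144512   18.        ]
```

View pics/d.png

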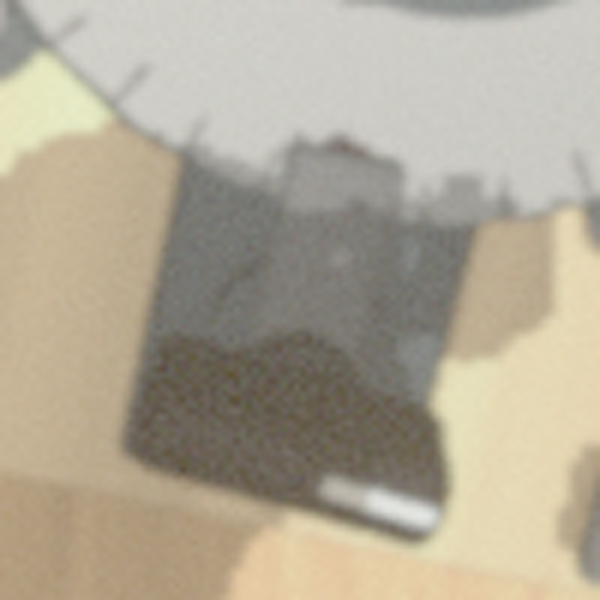

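```bash
python3 - <<'E'
from h import *
import pickle
s=pickle.load(open('c.pkl','rb'));C=cam('wrist',s)
a=onz(C,(220+322/6,185+487/6),97);b=onz(C,(220+438/6,185+516/6),97)
print(a,b,np.linalg.norm(b-a),np.degrees(np.arctan2(*(b-a)[[1,0]])))
print(proj(C,[516.4,-295.5,97]), a-[541,-186.3,97])
E
```

```text
[ 519.90597954 -297.78007993   97.        ] [ 537.72483989 -302.68476311   97.        ] 18.481550288915855 -15.38969242338182
[269.83403146 263.88877486] [ -21.09402046 -111.48007993    0.        ]
```

```bash
python3 - <<'E'
from h import *
s=observe();print(s['joint_pos'],s['position'])
K,R,t=C=cam('wrist');k=1.42
for z in(20,60):print(onz(C,(490/k,392/k),z))
E
```

```text
[-4.26043035e-01  2.58938220e-01 -1.21311304e-01  1.19178427e+00
  5.66211397e-04  1.14705339e+00] [ 519.49405628 -235.57346677  249.71953998]
[ 604.65002514 -343.95592234   20.        ]
[ 595.09531715 -324.18402731   60.        ]
```

>>> play_rows:
  targets:
    - [[0,-0.01,0,0,0,7,0],[0,-0.02,0,0,0,14,0],[0,-0.03,0,0,0,21,0],[0,-0.04,0,0,0,28,60],[0,-0.05,0,0,0,35,130],[-0.002,-0.06,-0.01,0,0,42,130],[-0.0036,-0.0615,-0.03,0,0,49,130],[-0.0036,-0.0615,-0.05,0,0,56,130],[-0.0036,-0.0615,-0.07,0,0,63,130],[-0.0036,-0.0615,-0.09,0,0,70,130],[-0.0036,-0.0615,-0.09,0,0,75,130],[-0.0036,-0.0615,-0.09,0,0,75,130],[-0.0036,-0.0615,-0.09,0,0,75,130]]

```text
clock: 1.9
position: [516.8, -294.9, 160.3]
orientation: [-0.0, 0.131, 0.991, 0.0]
force: [1.2, 0.0, 0.5]
finger_gap: 42.4
finger_force: 0.0
```

```bash
python3 - <<'E'
from h import *
s,im=snap('wrist','e.png',k=1.42); print(s['position'],s['joint_pos'])
o=cv2.imread('pics/e.png');o=np.clip((o/255.)**.6*255,0,255).astype(np.uint8);cv2.imwrite('pics/e.png',o)
C=cam('wrist',s);print(proj(C,[516.4,-296,97])*1.42,proj(C,[541,-186.3,118])*1.42)
import pickle; pickle.dump(s,open('e.pkl','wb'))
E
```

```text
[ 516.82927359 -294.88031391  160.25420601] [-5.18664500e-01  3.53789259e-01 -2.01008557e-01  1.01661387e+00
  3.35810763e-04 -2.56408247e-01]
[385.83056627 335.73777738] [680.87963231 342.55267125]
```

View pics/e.png

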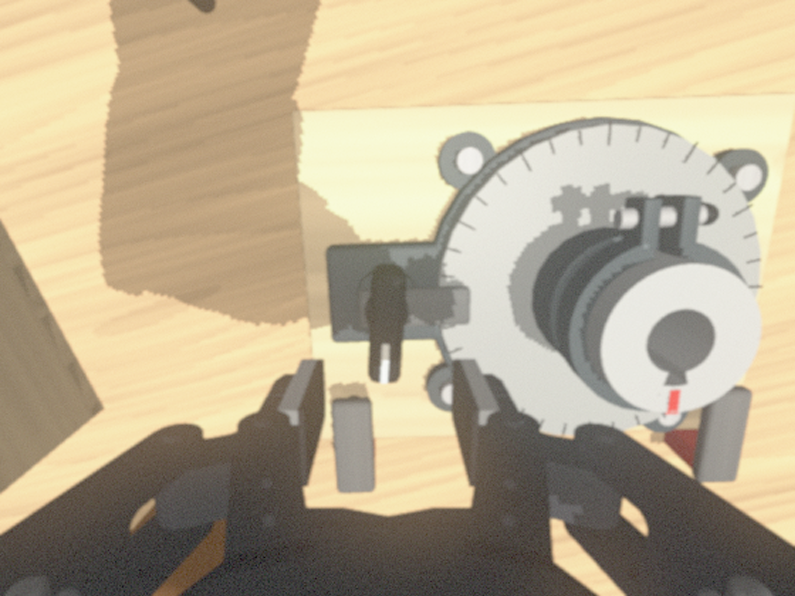

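>>> play_rows:
  targets:
    - [[0,-0.0005,-0.025,0,0,0,130],[0,-0.0005,-0.05,0,0,0,130],[0,-0.0005,-0.065,0,0,0,130],[0,-0.0005,-0.072,0,0,0,130],[0,-0.0005,-0.072,0,0,0,180],[0,-0.0005,-0.072,0,0,0,255],[0,-0.0005,-0.072,0,0,0,255],[0,-0.0005,-0.072,0,0,0,255],[0,-0.0005,-0.072,0,0,0,255],[0,-0.0005,-0.072,0,0,0,255]]

```text
clock: 2.78
position: [517.1, -296.2, 89.5]
orientation: [0.001, 0.13, 0.991, 0.001]
force: [-0.1, 5.9, 2.3]
finger_gap: 14.3
finger_force: 59.6
```

>>> play_rows:
  targets:
    - [[0,0.001,-0.003,0,0,0,255],[0,0.001,-0.006,0,0,0,255],[0,0.001,-0.008,0,0,0,255],[0,0.001,-0.01,0,0,0,255],[0,0.001,-0.01,0,0,0,255],[0,0.001,-0.01,0,0,0,255]]

```text
clock: 3.28
position: [517.2, -296.3, 81.8]
orientation: [0.001, 0.131, 0.991, -0.0]
force: [-7.4, 7.2, 23.9]
finger_gap: 13.9
finger_force: 62.9
```

>>> play_rows:
  targets:
    - [[0,0,0,0,0,-6,255],[0,0,0,0,0,-12,255],[0,0,0,0,0,-18,255],[0,0,0,0,0,-24,255],[0,0,0,0,0,-30,255],[0,0,0,0,0,-36,255],[0,0,0,0,0,-42,255],[0,0,0,0,0,-48,255],[0,0,0,0,0,-54,255],[0,0,0,0,0,-60,255],[0,0,0,0,0,-66,255],[0,0,0,0,0,-72,255],[0,0,0,0,0,-78,255],[0,0,0,0,0,-84,255],[0,0,0,0,0,-88,255],[0,0,0,0,0,-88,255],[0,0,0,0,0,-88,255],[0,0,0,0,0,-88,255]]

```text
clock: 4.78
position: [514.1, -298.0, 81.8]
orientation: [0.001, 0.783, 0.622, -0.003]
force: [-16.3, 0.5, 29.8]
finger_gap: 13.9
finger_force: 63.5
```

```bash
python3 - <<'E'
from h import *
s=observe();print(s['moment'],s['force'],s['position'],np.degrees(np.arctan2(*q2R(s['orientation'])[[1,0],1])))
E
```

```text
[ 0.49374599  3.79672698 -0.00940876] [-16.26959816   0.51952946  29.79215573] [ 514.11015649 -298.03096351   81.7583332 ] -13.10861232754858
```

>>> play_rows:
  targets:
    - [[-0.002,-0.001,0.001,0,0,0,255],[-0.002,-0.001,0.002,0,0,0,255],[-0.002,-0.001,0.002,0,0,0,140],[-0.002,-0.001,0.002,0,0,0,140],[-0.002,-0.001,0.002,0,0,0,140],[-0.002,-0.001,0.002,0,0,0,140],[-0.002,-0.001,0.015,0,0,0,140],[-0.002,-0.001,0.045,0,0,0,140],[-0.002,-0.001,0.085,0,0,0,140],[-0.002,-0.001,0.125,0,0,0,100],[-0.002,0.03,0.165,0,0,0,100],[-0.002,0.06,0.17,0,0,0,100],[-0.002,0.06,0.17,0,0,0,100]]

```text
clock: 5.87
position: [516.3, -232.9, 252.5]
orientation: [0.002, 0.782, 0.624, 0.002]
force: [0.6, -0.2, -0.2]
finger_gap: 51.6
finger_force: 0.0
```

```bash
python3 - <<'E'
from h import *
s,im=snap('wrist','f.png',crop=(150,60,450,300),k=2.5); print(s['position'],s['joint_pos'])
o=cv2.imread('pics/f.png');o=np.clip((o/255.)**.6*255,0,255).astype(np.uint8);cv2.imwrite('pics/f.png',o)
C=cam('wrist',s);print((proj(C,[516.4,-296,91])-[150,60])*2.5,(proj(C,[541,-186.3,118])-[150,60])*2.5)
import pickle; pickle.dump(s,open('f.pkl','wb'))
E
```

```text
[ 516.31654898 -232.85509997  252.53332925] [-0.42496326  0.24465684 -0.13341899  1.18722244  0.00233158  1.36962857]
[341.26606413 508.91358764] [348.02776791 210.23086962]
```

View pics/f.png

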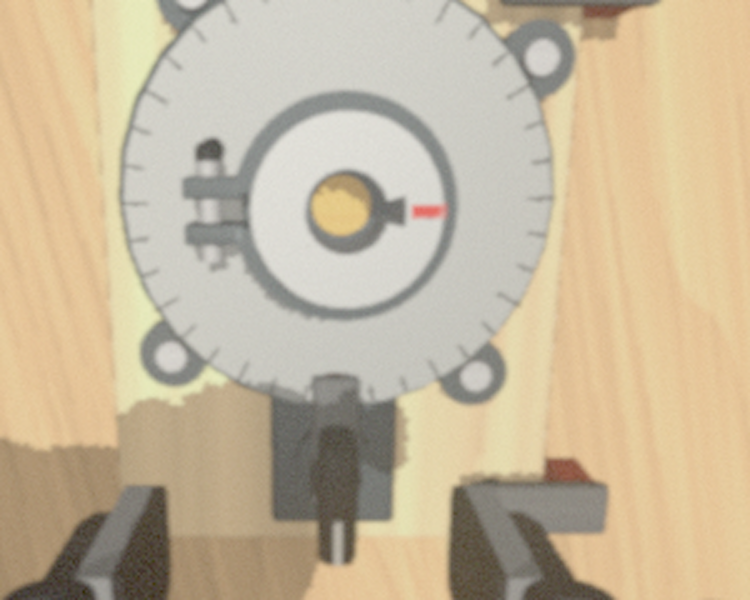

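>>> play_rows:
  targets:
    - [[0.006,0.04,0.012,0,0,4,0],[0.012,0.08,0.012,0,0,8,0],[0.018,0.12,0.012,0,0,13,0],[0.024,0.16,0.012,0,0,13,0],[0.03,0.2,0.012,0,0,13,0],[0.036,0.24,0.012,0,0,13,0],[0.042,0.28,0.012,0,0,13,0],[0.048,0.32,0.012,0,0,13,0],[0.052,0.36,0.012,0,0,13,0],[0.056,0.4,0.012,0,0,13,0],[0.058,0.43,0.012,0,0,13,0],[0.058,0.452,0.012,0,0,13,0],[0.058,0.452,0.012,0,0,13,0],[0.058,0.452,0.012,0,0,13,0],[0.058,0.452,0.012,0,0,13,0]]

```text
clock: 7.17
position: [572.3, 215.0, 259.1]
orientation: [-0.0, 0.707, 0.707, -0.001]
force: [0.6, 0.1, 0.2]
finger_gap: 85.2
finger_force: 0.0
```

```bash
python3 - <<'E'
from h import *
import pickle
s,im=snap('wrist','g.png',crop=(120,0,440,260),k=2.4); print(s['position'],s['orientation'])
pickle.dump(s,open('g.pkl','wb'))
E
```

```text
[572.30253907 215.04439243 259.12519964] [-4.23715017e-05  7.07228475e-01  7.06984341e-01 -1.01168829e-03]
```

View pics/g.png

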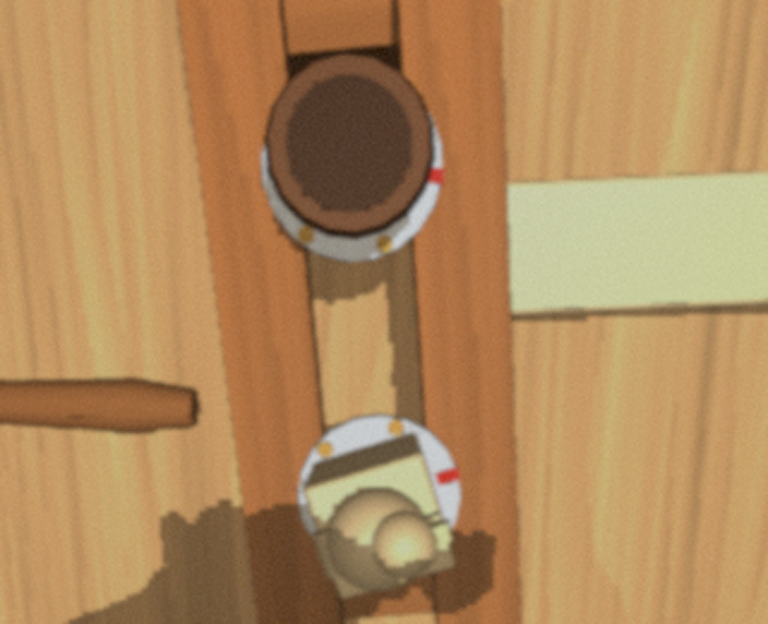

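```bash
python3 - <<'E'
from h import *
import pickle
s=pickle.load(open('g.pkl','rb'));C=cam('wrist',s)
P=lambda u,v,z:onz(C,(120+u/2.4,v/2.4),z)
c=[P(*p,130) for p in[(305,488),(417,452),(455,563),(345,598)]]
m=sum(c)/4;print(m)
for i in range(4):d=c[(i+1)%4]-c[i];print(np.linalg.norm(d),np.degrees(np.arctan2(d[1],d[0])))
r=P(448,477,86);print(r,np.degrees(np.arctan2(*(r-m)[[1,0]])),np.linalg.norm((r-m)[:2]))
l,rr,t=P(297,492,86),P(462,492,86),P(378,413,86);print(l,rr,t)
E
```

```text
[576.90211681 206.25490273 130.        ]
38.90174978977671 18.207571202246392
40.75881255077348 -70.53154888638318
39.68120152358495 -161.20320982906352
41.15718384750179 108.37397608463105
[603.67425724 213.15067475  86.        ] 14.44387048543724 27.6459612709095
[544.93841188 207.1268976   86.        ] [609.29649092 207.15437557  86.        ] [576.42933968 238.05111306  86.        ]
```

>>> play_rows:
  targets:
    - [[0.0046,-0.0087,0,0,0,6,0],[0.0046,-0.0087,-0.02,0,0,12,0],[0.0046,-0.0087,-0.04,0,0,18,0],[0.0046,-0.0087,-0.07,0,0,18,0],[0.0046,-0.0087,-0.1,0,0,18,0],[0.0046,-0.0087,-0.125,0,0,18,0],[0.0046,-0.0087,-0.14,0,0,18,0],[0.0046,-0.0087,-0.1453,0,0,18,0],[0.0046,-0.0087,-0.1453,0,0,18,0],[0.0046,-0.0087,-0.1453,0,0,18,100],[0.0046,-0.0087,-0.1453,0,0,18,180],[0.0046,-0.0087,-0.1453,0,0,18,255],[0.0046,-0.0087,-0.1453,0,0,18,255],[0.0046,-0.0087,-0.1453,0,0,18,255],[0.0046,-0.0087,-0.1453,0,0,18,255]]

```text
clock: 8.47
position: [578.1, 207.7, 116.6]
orientation: [0.001, 0.588, 0.809, 0.001]
force: [-0.4, -0.6, 5.3]
finger_gap: 41.2
finger_force: 62.0
```

```bash
python3 - <<'E'
from h import *
s=observe();print(s['moment'],s['force'],s['position'],s['orientation'])
E
```

```text
[-0.12260765  0.12146653 -0.06053698] [-0.37869162 -0.63193666  5.30546378] [578.06426091 207.65720268 116.56354793] [0.00088526 0.5877499  0.8090415  0.00105993]
```

>>> play_rows:
  targets:
    - [[0,0,0.02,0,0,0,255],[0,0,0.05,0,0,0,255],[0,0,0.085,0,0,0,255],[0,0,0.115,0,0,0,255],[-0.003,-0.02,0.125,0,0,0,255],[-0.006,-0.055,0.125,0,0,-4,255],[-0.009,-0.09,0.125,0,0,-8,255],[-0.012,-0.125,0.125,0,0,-12,255],[-0.015,-0.16,0.125,0,0,-16,255],[-0.018,-0.195,0.125,0,0,-20,255],[-0.021,-0.23,0.125,0,0,-24,255],[-0.024,-0.265,0.125,0,0,-28,255],[-0.028,-0.3,0.125,0,0,-30.7,255],[-0.032,-0.335,0.125,0,0,-30.7,255],[-0.036,-0.365,0.125,0,0,-30.7,255],[-0.036,-0.385,0.12,0,0,-30.7,255],[-0.036,-0.392,0.11,0,0,-30.7,255],[-0.036,-0.392,0.1,0,0,-30.7,255],[-0.036,-0.392,0.1,0,0,-30.7,255],[-0.036,-0.392,0.1,0,0,-30.7,255]]

```text
clock: 10.13
position: [540.0, -183.1, 213.6]
orientation: [-0.002, 0.781, 0.625, -0.001]
force: [0.3, -0.3, -4.8]
finger_gap: 41.3
finger_force: 62.0
```

```bash
python3 - <<'E'
from h import *
a=read_camera('scene'); s=observe(); b=read_camera('side'); w=read_camera('wrist')
print(s['position'],s['orientation'],s['force'],s['moment'])
S=cam('scene');D=cam('side')
u=proj(S,[541,-186,140]).astype(int);v=proj(D,[541,-186,140]).astype(int);print(u,v)
cut=lambda im,c:cv2.resize(im[c[1]-48:c[1]+48,c[0]-32:c[0]+32,::-1],None,fx=6,fy=6,interpolation=cv2.INTER_CUBIC)
o=np.hstack([cut(a,u),cut(b,v)]);cv2.imwrite('pics/i.png',np.clip((o/255.)**.6*255,0,255).astype(np.uint8))
for C,c,off in((S,u,0),(D,v,384)):
  for z in(60,118): print(z,(proj(C,[541,-186.3,z])-c+[32,48])*6+[off,0])
E
```

```text
[ 540.64295434 -183.17252679  214.38132715] [-8.72246866e-04  7.80453490e-01  6.25213189e-01 -2.39135738e-04] [ 0.80040693  0.62357806 -4.23140376] [-0.03998068 -0.06222666  0.00022962]
[247 245] [283 166]
60 [205.73492299 400.85655532]
118 [198.64910421 322.74181925]
60 [578.91634119 403.02642467]
118 [580.14340516 324.23504526]
```

View pics/i.png

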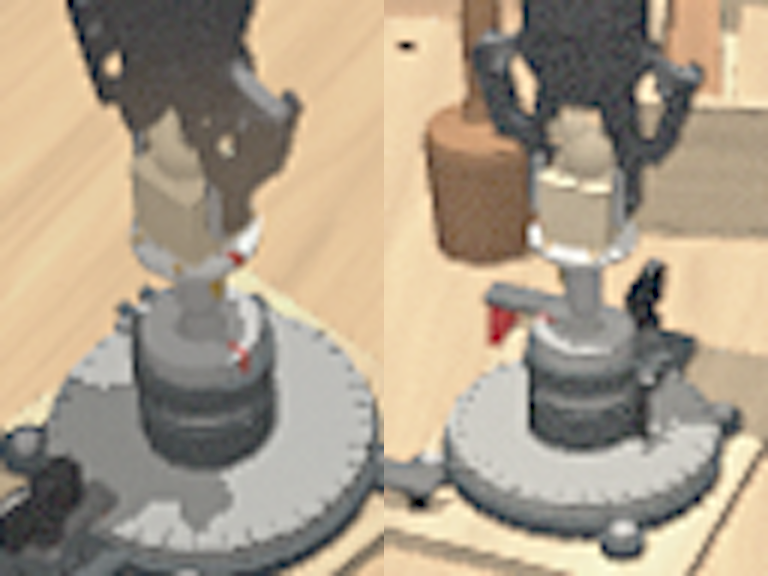

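>>> play_rows:
  targets:
    - [[0,0,-0.003,0,0,0,255],[0,0,-0.006,0,0,0,255],[0,0,-0.01,0,0,0,255],[0,0,-0.014,0,0,0,255],[0,0,-0.018,0,0,0,255],[0,0,-0.022,0,0,0,255],[0,0,-0.026,0,0,0,255],[0,0,-0.026,0,0,0,255],[0,0,-0.026,0,0,0,255]]

```text
clock: 11.03
position: [540.7, -184.7, 188.6]
orientation: [-0.0, 0.781, 0.625, -0.0]
force: [-0.7, 0.4, -3.7]
finger_gap: 41.2
finger_force: 62.0
```

```bash
python3 - <<'E'
from h import *
s=observe();print(s['position'],s['orientation'],s['force'],s['moment'])
E
```

```text
[ 540.73232267 -184.66493193  188.60862202] [-3.18043514e-04  7.81010353e-01  6.24517965e-01 -1.98467976e-04] [-0.72181146  0.36958032 -3.66576485] [0.00250873 0.00077332 0.01904383]
```

>>> play_rows:
  targets:
    - [[0,0,-0.002,0,0,0,255],[0,0,-0.004,0,0,0,255],[0,0,-0.006,0,0,0,255],[0,0,-0.008,0,0,0,255],[0,0,-0.01,0,0,0,255],[0,0,-0.01,0,0,0,255]]

```text
clock: 11.53
position: [540.7, -184.6, 178.5]
orientation: [-0.0, 0.781, 0.625, -0.0]
force: [0.5, 0.2, -4.4]
finger_gap: 41.1
finger_force: 62.0
```

```bash
python3 - <<'E'
from h import *
s=observe();print(s['position'],s['orientation'],s['force'],s['moment'])
E
```

```text
[ 540.71656285 -184.59145697  178.47846449] [-3.06343031e-04  7.80965311e-01  6.24574296e-01 -1.92639779e-04] [ 0.49717562  0.20321977 -4.36497904] [-0.00875051 -0.02544149 -0.01983075]
```

>>> play_rows:
  targets:
    - [[0,0,-0.003,0,0,0,255],[0,0,-0.006,0,0,0,255],[0,0,-0.009,0,0,0,255],[0,0,-0.012,0,0,0,255],[0,0,-0.015,0,0,0,255],[0,0,-0.015,0,0,0,255]]

```text
clock: 12.03
position: [540.6, -184.6, 163.2]
orientation: [-0.0, 0.781, 0.625, -0.0]
force: [-0.4, 0.5, -4.7]
finger_gap: 40.9
finger_force: 62.3
```

```bash
python3 - <<'E'
from h import *
s=observe();print(s['position'],s['orientation'],s['force'],s['moment'])
E
```

```text
[ 540.630671   -184.58621757  163.19580493] [-4.10014331e-04  7.80975913e-01  6.24560954e-01 -2.63799131e-04] [-0.3632702   0.51385305 -4.73182895] [ 0.01936253 -0.04507602 -0.02631754]
```

Smooth. Press home (expected at TCP z ≈ 154.6), in small steps.

>>> play_rows:
  targets:
    - [[0,0,-0.002,0,0,0,255],[0,0,-0.004,0,0,0,255],[0,0,-0.006,0,0,0,255],[0,0,-0.008,0,0,0,255],[0,0,-0.009,0,0,0,255],[0,0,-0.01,0,0,0,255],[0,0,-0.01,0,0,0,255],[0,0,-0.01,0,0,0,255]]

```text
clock: 12.7
position: [540.9, -184.7, 155.0]
orientation: [0.0, 0.781, 0.625, 0.0]
force: [-5.4, 1.2, 8.0]
finger_gap: 41.1
finger_force: 63.5
```

```bash
python3 - <<'E'
from h import *
s=observe();print(s['position'],s['orientation'],s['force'],s['moment'])
E
```

```text
[ 540.89605146 -184.69759858  155.02569623] [2.22820982e-04 7.80987885e-01 6.24546121e-01 1.27748001e-04] [-5.42261707  1.16107203  7.98063818] [ 0.4535548   1.33568687 -0.03912769]
```

>>> play_rows:
  targets:
    - [[0,0,-0.001,0,0,0,255],[0,0,-0.002,0,0,0,255],[0,0,-0.002,0,0,0,255],[0,0,-0.002,0,0,0,255]]

```text
clock: 13.03
position: [540.9, -184.7, 154.9]
orientation: [0.001, 0.781, 0.625, 0.0]
force: [-11.2, 3.1, 22.0]
finger_gap: 41.5
finger_force: 65.2
```

```bash
python3 - <<'E'
from h import *
s=observe();print(s['position'],s['orientation'],s['force'],s['moment'])
E
```

```text
[ 540.85005341 -184.72205216  154.91395977] [6.62806684e-04 7.80973008e-01 6.24564331e-01 3.43709262e-04] [-11.22710357   3.09880722  21.99173078] [ 0.80685843  2.44727696 -0.00503653]
```

```bash
python3 - <<'E'
from h import *
a=read_camera('scene');b=read_camera('side')
S=cam('scene');D=cam('side')
u=proj(S,[535,-210,120]).astype(int);v=proj(D,[535,-210,120]).astype(int)
cut=lambda im,c:cv2.resize(im[c[1]-48:c[1]+48,c[0]-32:c[0]+32,::-1],None,fx=6,fy=6,interpolation=cv2.INTER_CUBIC)
o=np.hstack([cut(a,u),cut(b,v)]);cv2.imwrite('pics/j.png',np.clip((o/255.)**.6*255,0,255).astype(np.uint8))
s=observe();print(s['position'],s['force'],s['finger_force'])
E
```

```text
[ 540.87819299 -184.75469529  154.93240028] [-10.15704711   3.5691681   22.98698678] 65.16292691230774
```

View pics/j.png

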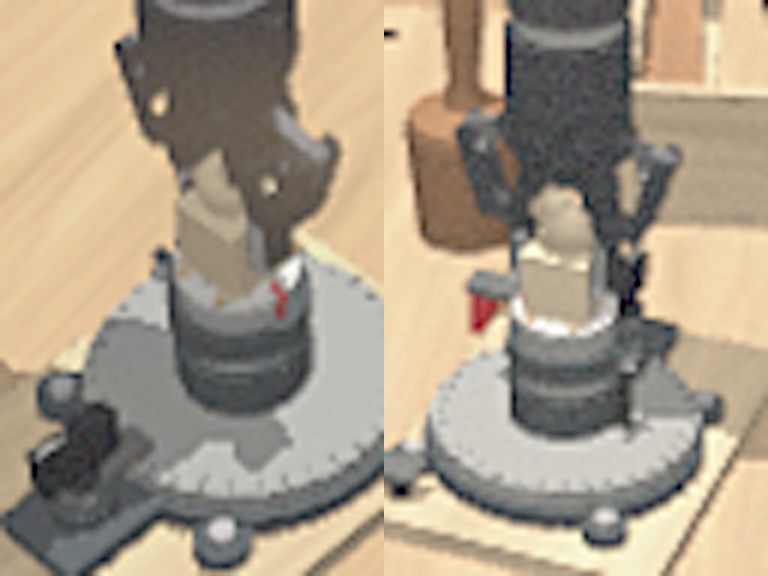

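```bash
python3 -c "
from workcell import *
print(job_done())"
```

```text
the job is handed in; nothing more can be done
None
```

The knob was pressed down, turned about 88° clockwise and let go, and it stayed turned; I did not twist-test the swivel lock. The bird spindle is keyed into the hub, faceplate flat on it, and the arm is still gripping the blank and pressing it home with about 22 N; the job was handed in at about 13 s, and no verdict came back.

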